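# Restock the sample-jar rack, oldest to the front

### The job

Restock the colour-coded jar rack from the white delivery carrier, each jar in the lane of its cap's colour: in the purple and the orange lane bring the older jar (white disc on its cap) forward into the front bay, the one nearer the robot, and stand the new jar behind it in the back bay; the green lane is empty, so its new jar goes in the front bay. Leave the grey-capped jar in the carrier, and never let a jar fall over: each must end standing flat in its own bay.

Things in the scene. Friction and masses are not known exactly. Their poses are not given: they have to be found in the camera images.
- new_purple: Upright screw-cap sample jar, 72 mm tall, about 0.12 kg: white body 40 mm in diameter, ribbed purple cap 42 mm in diameter from 52 to 72 mm above its foot. Cap plain on top: new stock, at the start in one of the four bays of the white carrier. Origin: centre of its underside; z up along the jar.
- new_orange: Upright screw-cap sample jar, 72 mm tall, about 0.12 kg: white body 40 mm in diameter, ribbed orange cap 42 mm in diameter from 52 to 72 mm above its foot. Cap plain on top: new stock, at the start in one of the four bays of the white carrier. Origin: centre of its underside; z up along the jar.
- new_green: Upright screw-cap sample jar, 72 mm tall, about 0.12 kg: white body 40 mm in diameter, ribbed green cap 42 mm in diameter from 52 to 72 mm above its foot. Cap plain on top: new stock, at the start in one of the four bays of the white carrier. Origin: centre of its underside; z up along the jar.
- old_purple: Upright screw-cap sample jar, 72 mm tall, about 0.12 kg: white body 40 mm in diameter, ribbed purple cap 42 mm in diameter from 52 to 72 mm above its foot. A white disc (26 mm) on top of the cap: older stock, at the start in the back bay of the purple lane. Origin: centre of its underside; z up along the jar.
- old_orange: Upright screw-cap sample jar, 72 mm tall, about 0.12 kg: white body 40 mm in diameter, ribbed orange cap 42 mm in diameter from 52 to 72 mm above its foot. A white disc (26 mm) on top of the cap: older stock, at the start in the back bay of the orange lane. Origin: centre of its underside; z up along the jar.
- lane_purple: Fixed purple lane of the stock rack, 166 (x) by 80 mm (y); three lanes side by side, 82 mm apart, in any order. Origin: centre of its underside; z up; x runs from front (robot's side) to back. Floor at z = 4 mm, rims and cross rib up to 14 mm. Two bays, 69 (x) by 66 mm (y) inside: front centred at x = -40.5 mm, back at x = +40.5 mm, y = 0. Older jar in the back bay at the start.
- lane_orange: Fixed orange lane of the stock rack, 166 (x) by 80 mm (y); three lanes side by side, 82 mm apart, in any order. Origin: centre of its underside; z up; x runs from front (robot's side) to back. Floor at z = 4 mm, rims and cross rib up to 14 mm. Two bays, 69 (x) by 66 mm (y) inside: front centred at x = -40.5 mm, back at x = +40.5 mm, y = 0. Older jar in the back bay at the start.
- lane_green: Fixed green lane of the stock rack, 166 (x) by 80 mm (y); three lanes side by side, 82 mm apart, in any order. Origin: centre of its underside; z up; x runs from front (robot's side) to back. Floor at z = 4 mm, rims and cross rib up to 14 mm. Two bays, 69 (x) by 66 mm (y) inside: front centred at x = -40.5 mm, back at x = +40.5 mm, y = 0. Both empty at the start.
- grey_jar: Upright screw-cap sample jar, 72 mm tall, about 0.12 kg: white body 40 mm in diameter, ribbed grey cap 42 mm in diameter from 52 to 72 mm above its foot. Not part of the job: it stays in its bay of the white carrier. Origin: centre of its underside; z up along the jar.
- carrier: Fixed white delivery carrier, 86 mm (x) by 328 mm (y): one row of four bays, 66 mm square, centred at y = -117, -39, +39 and +117 mm, x = 0. Origin: centre of its underside; z up. Bay floors 8 mm and rims 18 mm above the origin. Holds the three new jars and the grey one, in any order.
Things that resemble listed ones, but are neither listed nor needed, are in the scene too. Leave any brown look-alike of the new_purple alone.

How it is judged:
At the end, for the whole second after the job is handed in: Old purple and orange jars in the front bays, new ones in the back bays of their lanes, new green in its front bay: each within 15 mm of the bay centre in x and y, foot within 5 mm of the floor, upright within 0.1 rad, at rest; grey jar upright, within 30 mm of its start (x of new_purple in the frame of lane_purple between 0.0255 and 0.0555 m and y of new_purple in the frame of lane_purple between -0.015 and 0.015 m and z of new_purple in the frame of lane_purple between -0.001 and 0.009 m and angle between each of new_purple, old_purple, new_orange, old_orange, new_green, grey_jar's own z axis and vertical below 0.1 rad and linear speed of each of new_purple, old_purple, new_orange, old_orange, new_green below 0.02 m/s and x of old_purple in the frame of lane_purple between -0.0555 and -0.0255 m and y of old_purple in the frame of lane_purple between -0.015 and 0.015 m and z of old_purple in the frame of lane_purple between -0.001 and 0.009 m and x of new_orange in the frame of lane_orange between 0.0255 and 0.0555 m and y of new_orange in the frame of lane_orange between -0.015 and 0.015 m and z of new_orange in the frame of lane_orange between -0.001 and 0.009 m and x of old_orange in the frame of lane_orange between -0.0555 and -0.0255 m and y of old_orange in the frame of lane_orange between -0.015 and 0.015 m and z of old_orange in the frame of lane_orange between -0.001 and 0.009 m and x of new_green in the frame of lane_green between -0.0555 and -0.0255 m and y of new_green in the frame of lane_green between -0.015 and 0.015 m and z of new_green in the frame of lane_green between -0.001 and 0.009 m and distance of grey_jar from where it was at the start of the episode below 0.03 m); the robot touches nothing.
It fails at once if a jar is tipped over (angle between any of new_purple, old_purple, new_orange, old_orange, new_green, grey_jar's own z axis and vertical above 0.8 rad).
It fails at once if the grey-capped jar is taken from its place (distance of grey_jar from where it was at the start of the episode above 0.04 m).
It also fails if it takes over 120 s, if anything falls off the work surface, if the arm or the gripper's body presses on something with over 40 N, if the wrist force passes 120 N, or if a joint passes its speed limit or range.

### The arm

A 6-joint arm with a two-finger parallel gripper is mounted at the origin on the work surface. World frame = base frame: x ahead of the robot, y to its left, z up, the work surface at z = 0. Lengths are in m, angles in rad, forces in N, time in s.
With the tool pointing down it reaches from about 0.325 to 0.925 m from the base axis. Payload 3.1 kg.
Tool frame: the origin (TCP) lies at the very end of the fingers, on their centre line; the grasp point (between the pads) lies 19 mm behind it; x points along the fingers, z is the direction in which the jaws open and shut, and the axes are right-handed (so a half turn about x gives the same grasp; the last joint's range is limited). The gripper opens to 85 mm and grips with 20 to 120 N. Pads are 22 mm wide; open, the fingers measure 114 mm over their backs; the gripper's body (76 mm by 85 mm) begins 54 mm behind the grasp point. The pads swing forward as they close: fully open they stand 13 mm farther back than shut.
Start: joints at [-1.261, 0.217, 1.613, -0, 1.311, -0.112], TCP at [0.256, -0.57, 0.231] pointing down, gripper open.
Joint ranges: [-2.75, 2.75], [-0.78, 2.1], [0.31, 2.55], [-1.13, 4.27], [0.13, 2.63], [-2.58, 2.58]. Speed limits (rad/s): [2.79, 2.79, 3.14, 3.14, 3.14, 3.14].

### API

Orientations are given as a unit quaternion [x, y, z, w].
In Python, from bench import * gives the robot as it stands. The module is installed in compiled form; this text tells all that it offers.
- The arm moves only by the tool send_rows, never from a script. Its argument "targets" is a list that holds one entry, the list of rows, each a list of 7 numbers: the shift along the tool's x, y, z scaled (see below), then the turn, a rotation vector about the tool's x, y, z scaled (see below), then the opening, from 0 (shut) to 1 (fully open). A call has 1 to 12 rows; each row is the pose to reach, as a shift and turn from the pose commanded when the call began, along the tool's axes at that moment, turning the shorter way round; what a row does not reach only later rows make up. The controller multiplies each number of a shift by 0.75 m and each number of a turn by 360 degrees. A row lasts 1/12 s, in which the tool goes at most 41.7 mm and 7.16 degrees, less where a joint would pass 70% of its speed; a pose out of reach is approached as far as the arm can. A call with a number of a shift or a turn outside -1 to 1 is refused whole. A call with a gripper value outside its range is refused whole. The fingers move at their own pace and stop on an object; the grip force is fixed at half the most. Time passes only in rows, so rows that repeat a pose let the fingers close. It gives the time, the measured TCP pose, the force and the opening at its end, in the units of the state.
- sense(): the state, without advancing time (a new reading comes with each control period).
- capture(name): name is "side" or "top"; returns (picture, depth): 400x640x3 uint8, red, green, blue; 400x640 float32, m along the optical axis (not along the pixel's ray), 0 where there is no reading.
- calibration(name): a dict with "fov_y" (degrees; the focal length in pixels is half the picture's height over the tangent of half this angle, whatever the lens; pixels are square), "cx", "cy" (the principal point, pixels), "eye" and "orientation" of the camera in the world. Camera axes: x right, y down, z forward; pixel columns grow to the right and rows downward; lengths in m; the calibration is good to about 2 mm. A picture is of the moment at which its call begins. calibration takes no time and is no camera call.
- close_job(): hands the job in, once; it reports no verdict.
Trained networks look in the newest picture that a camera, given by its name, has taken for a name from the list of things; names that differ only in an ending like _2 or _b are one class to them, and where a whole thing is asked for, a point or a joint stands for the part that bears it (a point fixed in the world has none). Each returns a list of dicts, best first, with "score" (0 to 1); they miss things now and then, are a little off and sometimes report something else, mostly with a low value. They report only what shows in the picture. A call takes as long as a camera call. They do not tell look-alikes from the thing itself.
- silhouettes(camera, target): "pixels" (400x640 bool, what is visible of it) and "pixel" ([column, row] in pixels, amid what is visible of it).
The state is a dict: "t": time; "q": joint angles; "joint_velocities": joint speeds; "joint_torque": joint torques, N m; "eef_pos": TCP position; "ee_rot": TCP orientation; "ft_force": force on the tool from outside, world axes, zero at the start; "moment": the same for the moment, N m; "opening": finger opening in m.
Only numpy, scipy, OpenCV 4.12 (cv2) and the standard library are available. Lean on these libraries where they do the work, as an engineer would, in place of code of your own. Each camera call takes 0.05 s, during which the arm holds its last target.

## Working session

There is one attempt and no reset: what is moved stays moved. The work goes in short steps, Python scripts to look and compute and a tool call to move; the robot and the scene stay as the last step left them, time stands still between calls to the robot, and variables do not carry over. Pictures are saved under pics/ and viewed, and the job is handed in when it is done.

Besides the shell and the picture viewer there is one more tool, called after "Call:" by a JSON object that holds its "op" and its "data". send_rows: Moves the arm, as the interface text tells. Its arguments: {"type":"object","properties":{"targets":{"type":"array","items":{"type":"array","items":{"type":"array","items":{"type":"number","minimum":-1,"maximum":1}}}}},"required":["targets"]}

```bash
mkdir -p pics
cat > h.py <<'E'
from bench import *
import numpy as np, cv2
from scipy.spatial.transform import Rotation as R
def pts(name,depth):
    c=calibration(name);h,w=depth.shape;f=h/2/np.tan(np.radians(c["fov_y"])/2)
    u,v=np.meshgrid(np.arange(w),np.arange(h))
    P=np.stack([(u-c["cx"])/f*depth,(v-c["cy"])/f*depth,depth],-1)
    return P@R.from_quat(c["orientation"]).as_matrix().T+np.array(c["eye"])
def save(n,img): cv2.imwrite("pics/"+n+".png",img[:,:,::-1])
E
python3 - <<'E'
from h import *
for n in("top","side"):
    p,d=capture(n);save(n+"0",p);np.save(n+"0.npy",d);print(n,calibration(n))
s=sense();print(s)
E
```

```text
top {'fov_y': 45.776880371328325, 'cx': 321.7368381470623, 'cy': 193.0501628276261, 'eye': array([0.46308452, 0.02482013, 1.19164764]), 'orientation': array([ 0.71189809, -0.70206997,  0.01125392, -0.01312271])}
side {'fov_y': 47.034842658271565, 'cx': 322.5828171585352, 'cy': 198.08327323643996, 'eye': array([0.49111075, 0.72051302, 0.66199574]), 'orientation': array([-0.01482464,  0.90732298, -0.42004631,  0.01031231])}
{'t': 0.1, 'q': array([-1.26121806e+00,  2.17684243e-01,  1.61475403e+00,  2.94747355e-05,
        1.31133835e+00, -1.12200244e-01]), 'joint_velocities': array([-0.00107398, -0.00182108, -0.00522622, -0.00070765,  0.00097919,
        0.00075858]), 'joint_torque': array([-6.85065770e-04, -3.98071897e+01, -3.04971778e+01, -1.43023904e-04,
        4.21032644e-03,  1.68338636e-05]), 'eef_pos': array([ 0.25566858, -0.56951253,  0.2301057 ]), 'ee_rot': array([ 0.38475716,  0.59417628, -0.3837625 ,  0.59299478]), 'ft_force': array([-0.25648532, -0.4065708 ,  0.65904507]), 'moment': array([ 0.04623735, -0.00395914,  0.01313118]), 'opening': 0.08492608509046404}
```

View pics/top0.png

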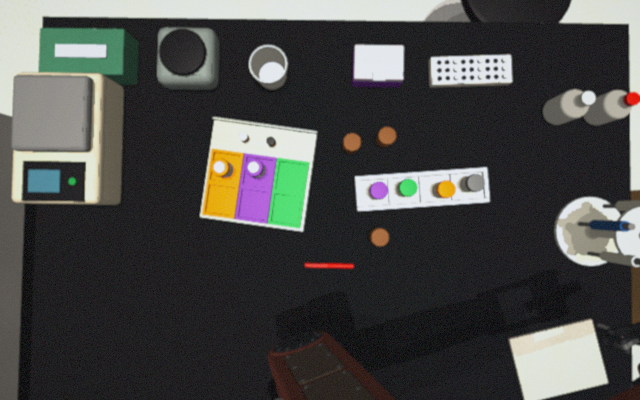

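View pics/side0.png

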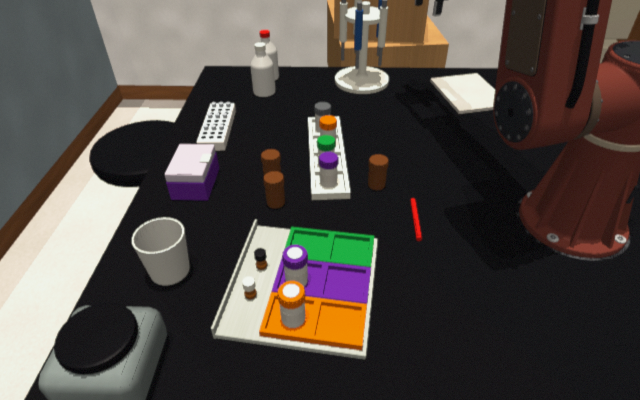

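The top view shows the rack at about (260,175), with lanes left to right orange, purple and green. The old jars are at (220,168) and (256,168). The carrier is at (423,188) and holds purple (378,190), green (407,187), orange (446,189) and grey (474,183). Brown look-alikes stand at (352,142), (387,136) and (380,237).

```bash
cat >> h.py <<'E'
def caps(n,tag):
    p,d=capture(n);save(tag,p);P=pts(n,d);out={}
    for t in("new_purple","new_orange","new_green","grey_jar"):
        for r in silhouettes(n,t):
            m=r["pixels"]&(d>0);z=P[m][:,2]
            if len(z)==0: continue
            mt=m&(P[:,:,2]>np.percentile(z,95)-0.006)
            q=P[mt]; (cx,cy),rad=cv2.minEnclosingCircle(q[:,:2].astype(np.float32))
            print(n,t,round(r["score"],2),r["pixel"],"n",m.sum(),"med",np.median(q,0).round(4),"circ",round(cx,4),round(cy,4),round(rad,4))
E
python3 - <<'E'
from h import *
caps("top","top1")
p,d=capture("top");P=pts("top",d)
for t in("lane_purple","lane_orange","lane_green","carrier"):
    for r in silhouettes("top",t):
        m=r["pixels"]&(d>0)
        q=P[m];q=q[q[:,2]<0.03]
        print(t,round(r["score"],2),r["pixel"],m.sum(),"z",np.percentile(q[:,2],[5,25,50,75,95]).round(4),cv2.minAreaRect(q[:,:2].astype(np.float32)))
for u,v in((243,138),(271,142),(268,124),(225,123),(310,133),(352,142),(387,136),(268,60),(380,237),(330,266),(380,65)): print((u,v),P[v-1:v+2,u-1:u+2].reshape(-1,3)[:,2].max().round(3),P[v,u].round(3))
E
```

```text
top new_purple 0.79 [384.3, 138.3] n 330 med [ 0.6396 -0.1248  0.0718] circ 0.6399 -0.1238 0.0215
top new_purple 0.75 [351.9, 146.7] n 308 med [ 0.6234 -0.0399  0.0719] circ 0.6235 -0.0413 0.0213
top new_purple 0.6 [378.7, 236.8] n 277 med [ 0.3998 -0.1086  0.0721] circ 0.3984 -0.1092 0.0212
top new_purple 0.52 [378.2, 192.4] n 255 med [ 0.5105 -0.1041  0.0797] circ 0.5096 -0.1051 0.0206
top new_orange 0.55 [444.7, 191.0] n 339 med [ 0.513  -0.2635  0.0798] circ 0.514 -0.2622 0.021
top new_orange 0.45 [404.5, 188.7] n 326 med [ 0.5172 -0.1743  0.0801] circ 0.5164 -0.1735 0.0212
top new_green 0.79 [404.2, 188.0] n 309 med [ 0.5181 -0.1743  0.0801] circ 0.5164 -0.1735 0.0212
lane_purple 0.65 [253.5, 193.8] 1950 z [0.0129 0.0154 0.0178 0.0247 0.0281] ((0.5126001834869385, 0.19417411088943481), (0.08335312455892563, 0.1705004721879959), 82.70014190673828)
lane_orange 0.74 [221.1, 191.6] 1823 z [0.0127 0.0156 0.0181 0.0246 0.0282] ((0.5227698087692261, 0.2739953398704529), (0.0809146910905838, 0.16564826667308807), 82.74220275878906)
lane_green 0.85 [289.2, 194.3] 2155 z [0.0126 0.0153 0.0174 0.0236 0.0276] ((0.5034767389297485, 0.11150088906288147), (0.08037536591291428, 0.16807085275650024), 82.78662109375)
carrier 0.6 [421.6, 189.1] 3224 z [0.0047 0.0078 0.0135 0.0177 0.0207] ((0.517191469669342, -0.22330795228481293), (0.08840104937553406, 0.33619511127471924), 5.145284175872803)
(243, 138) 0.056 [0.633 0.22  0.054]
(271, 142) 0.058 [0.624 0.152 0.053]
(268, 124) 0.03 [0.677 0.167 0.001]
(225, 123) 0.014 [0.676 0.273 0.012]
(310, 133) 0.028 [0.653 0.06  0.015]
(352, 142) 0.074 [ 0.624 -0.042  0.069]
(387, 136) 0.074 [ 0.64  -0.125  0.07 ]
(268, 60) 0.025 [0.834 0.167 0.021]
(380, 237) 0.08 [ 0.4   -0.111  0.069]
(330, 266) 0.013 [0.323 0.005 0.009]
(380, 65) 0.076 [ 0.81  -0.107  0.071]
```

```bash
cat >> h.py <<'E'
def tops(n,tag,lo=.066,hi=.11,xmax=.72):
    p,d=capture(n);save(tag,p);P=pts(n,d)
    m=((P[:,:,2]>lo)&(P[:,:,2]<hi)&(P[:,:,0]>.35)&(P[:,:,0]<xmax)&(abs(P[:,:,1])<.42)&(d>0)).astype(np.uint8)
    k,L,S,C=cv2.connectedComponentsWithStats(m)
    for i in range(1,k):
        if S[i,4]<60: continue
        q=P[L==i];zt=np.percentile(q[:,2],90);q=q[q[:,2]>zt-.006]
        hull=cv2.convexHull(q[:,:2].astype(np.float32));M=cv2.moments(hull);(cx,cy),rad=cv2.minEnclosingCircle(hull)
        print(C[i].round(0),"px",S[i,4],"cent",round(M['m10']/M['m00'],4),round(M['m01']/M['m00'],4),"circ",round(cx,4),round(cy,4),round(rad,4),"ztop",np.median(q[:,2]).round(4))
    return p,d,P
E
python3 - <<'E'
from h import *
p,d,P=tops("top","top2")
big=cv2.resize(p[100:280,180:520],None,fx=2.3,fy=2.3,interpolation=cv2.INTER_CUBIC);save("zoom2",big)
# rack profile along lane x
ex=np.array([np.cos(np.radians(-7.3)),np.sin(np.radians(-7.3))]);ey=np.array([-ex[1],ex[0]])
c=np.array([.5126,.1942]);X=(P[:,:,:2]-c)@ex;Y=(P[:,:,:2]-c)@ey
for y0 in(-82,0,82):
    print(y0,[(x,np.median(P[:,:,2][(abs(Y-y0/1000)<.02)&(abs(X-x/1000)<.006)]).round(4)) for x in range(-110,150,10)])
print([(y,np.median(P[:,:,2][(abs(X+.04)<.015)&(abs(Y-y/1000)<.003)]).round(4)) for y in range(-140,141,6)])
E
```

```text
[386. 136.] px 247 cent 0.6403 -0.124 circ 0.6405 -0.1246 0.0213 ztop 0.0716
[351. 142.] px 251 cent 0.6234 -0.0409 circ 0.6236 -0.0409 0.0215 ztop 0.0719
[219. 167.] px 279 cent 0.5582 0.2694 circ 0.5586 0.2691 0.0215 ztop 0.0881
[253. 168.] px 276 cent 0.5591 0.1892 circ 0.5589 0.1898 0.0218 ztop 0.088
[475. 183.] px 281 cent 0.5307 -0.3325 circ 0.5304 -0.3326 0.0218 ztop 0.0796
[408. 188.] px 266 cent 0.5169 -0.1739 circ 0.5171 -0.174 0.0213 ztop 0.0799
[446. 189.] px 274 cent 0.5144 -0.2643 circ 0.515 -0.2645 0.0216 ztop 0.0802
[378. 190.] px 261 cent 0.5093 -0.1053 circ 0.5094 -0.1055 0.0219 ztop 0.0799
[379. 237.] px 251 cent 0.3992 -0.1092 circ 0.3995 -0.1092 0.0216 ztop 0.0722
-82 [(-110, np.float64(0.0011)), (-100, np.float64(-0.0002)), (-90, np.float64(0.0044)), (-80, np.float64(0.0248)), (-70, np.float64(0.0159)), (-60, np.float64(0.0161)), (-50, np.float64(0.0161)), (-40, np.float64(0.0165)), (-30, np.float64(0.0165)), (-20, np.float64(0.0165)), (-10, np.float64(0.0168)), (0, np.float64(0.0257)), (10, np.float64(0.0164)), (20, np.float64(0.016)), (30, np.float64(0.0158)),
[... 2230 characters left out ...]
p.float64(0.0156)), (-14, np.float64(0.016)), (-8, np.float64(0.0159)), (-2, np.float64(0.0163)), (4, np.float64(0.0158)), (10, np.float64(0.0154)), (16, np.float64(0.0153)), (22, np.float64(0.017)), (28, np.float64(0.0159)), (34, np.float64(0.0247)), (40, np.float64(0.0252)), (46, np.float64(0.0263)), (52, np.float64(0.016)), (58, np.float64(0.0162)), (64, np.float64(0.0167)), (70, np.float64(0.0159)), (76, np.float64(0.0156)), (82, np.float64(0.0161)), (88, np.float64(0.0165)), (94, np.float64(0.0168)), (100, np.float64(0.0154)), (106, np.float64(0.0165)), (112, np.float64(0.0185)), (118, np.float64(0.0266)), (124, np.float64(0.0131)), (130, np.float64(0.0025)), (136, np.float64(-0.0005))]
```

View pics/zoom2.png

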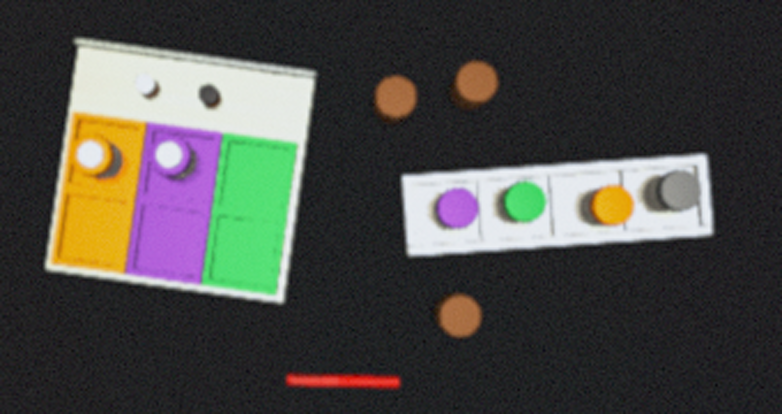

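```bash
cat >> h.py <<'E'
def plan(x,y,z,yaw=None):
    s=sense();T=R.from_quat(s["ee_rot"]);A=T.as_matrix()
    print("t",round(s["t"],2),"tcp",s["eef_pos"].round(4),"open",round(s["opening"],4),"F",s["ft_force"].round(1),"q6",s["q"][5].round(2),"toolx",A[:,0].round(3),"y",A[:,1].round(3),"z",A[:,2].round(3),"yawz",np.degrees(np.arctan2(A[1,2],A[0,2])).round(2))
    sh=A.T@(np.array([x,y,z])-s["eef_pos"])/.75
    if yaw is None: tr=np.zeros(3)
    else:
        best=None
        for k in(0,180):
            a=np.radians(yaw+k);zz=np.array([np.cos(a),np.sin(a),0]);xx=np.array([0,0,-1.]);yy=np.cross(zz,xx)
            rv=(T.inv()*R.from_matrix(np.stack([xx,yy,zz],1))).as_rotvec()
            if best is None or np.linalg.norm(rv)<np.linalg.norm(best): best=rv
            print(" yaw",yaw+k,"turn",(rv/2/np.pi).round(4))
        tr=best/2/np.pi
    print("shift",sh.round(4),"turn",tr.round(4),"dist mm",(np.linalg.norm(sh)*750).round(1))
E
python3 - <<'E'
from h import *
plan(.559,.1895,.20,-7.3)
E
```

```text
t 0.65 tcp [ 0.2559 -0.5703  0.2314] open 0.0856 F [-0.1 -0.9  0.6] q6 -0.11 toolx [ 0. -0. -1.] y [ 0.912  0.409 -0.   ] z [ 0.409 -0.912  0.   ] yawz -65.83
 yaw -7.3 turn [-0.1626  0.      0.    ]
 yaw 172.7 turn [ 0.3374  0.     -0.    ]
shift [ 0.0417  0.7835 -0.7588] turn [-0.1626  0.      0.    ] dist mm 818.6
```

Call:
{"op": "send_rows", "data": {"targets": [[[0.005,0.06,-0.06,-0.014,0,0,0.7],[0.01,0.12,-0.12,-0.028,0,0,0.7],[0.01,0.18,-0.175,-0.042,0,0,0.7],[0.01,0.22,-0.21,-0.056,0,0,0.7],[0.01,0.26,-0.25,-0.07,0,0,0.7],[0.01,0.3,-0.29,-0.084,0,0,0.7],[0.01,0.34,-0.33,-0.098,0,0,0.7],[0.01,0.38,-0.365,-0.112,0,0,0.7],[0.01,0.42,-0.405,-0.126,0,0,0.7],[0.01,0.45,-0.435,-0.14,0,0,0.7],[0.01,0.47,-0.455,-0.154,0,0,0.7],[0.01,0.48,-0.465,-0.1626,0,0,0.7]]]}}

```text
t: 1.65
eef_pos: [0.4415, -0.1041, 0.2243]
ee_rot: [0.044, 0.705, -0.044, 0.706]
ft_force: [1.1, -0.8, -0.1]
opening: 0.0601
```

```bash
python3 -c "
from h import *
plan(.559,.1895,.16,-7.3)"
```

```text
t 1.65 tcp [ 0.4415 -0.1041  0.2243] open 0.0601 F [ 1.1 -0.8 -0.1] q6 -0.26 toolx [ 0.001 -0.001 -1.   ] y [ 0.123  0.992 -0.   ] z [ 0.992 -0.123  0.001] yawz -7.09
 yaw -7.3 turn [0.0006 0.0002 0.0001]
 yaw 172.7 turn [-4.994e-01 -1.000e-04  4.000e-04]
shift [0.0858 0.4078 0.107 ] turn [0.0006 0.0002 0.0001] dist mm 322.7
```

Call:
{"op": "send_rows", "data": {"targets": [[[0.005,0.04,0.01,0,0,0,0.7],[0.012,0.09,0.02,0,0,0,0.7],[0.02,0.14,0.035,0,0,0,0.7],[0.03,0.19,0.05,0,0,0,0.7],[0.04,0.24,0.063,0,0,0,0.7],[0.05,0.29,0.077,0,0,0,0.7],[0.06,0.33,0.088,0,0,0,0.7],[0.07,0.365,0.097,0,0,0,0.7],[0.08,0.39,0.103,0,0,0,0.7],[0.085,0.402,0.106,0,0,0,0.7],[0.0858,0.4078,0.107,0,0,0,0.7],[0.0858,0.4078,0.107,0,0,0,0.7]]]}}

```text
t: 2.65
eef_pos: [0.5593, 0.1874, 0.1592]
ee_rot: [0.045, 0.706, -0.045, 0.705]
ft_force: [-0.3, 0.5, 1.3]
opening: 0.0602
```

```bash
python3 -c "
from h import *
plan(.559,.1895,.059,-7.3);p,d=capture('side');save('s1',p)"
```

```text
t 2.65 tcp [0.5593 0.1874 0.1592] open 0.0602 F [-0.3  0.5  1.3] q6 0.33 toolx [-0.001 -0.    -1.   ] y [ 0.126  0.992 -0.   ] z [ 0.992 -0.126 -0.001] yawz -7.25
 yaw -7.3 turn [ 0.0001 -0.0001  0.0001]
 yaw 172.7 turn [-4.999e-01 -1.000e-04 -2.000e-04]
shift [ 0.1336  0.0028 -0.0007] turn [ 0.0001 -0.0001  0.0001] dist mm 100.2
```

View pics/s1.png

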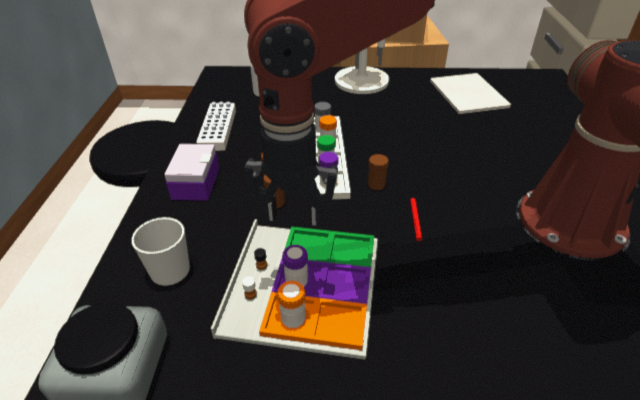

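The side view shows the open fingers at (270,213) and (313,215), straddling the column above the old purple jar at (294,262). I'm descending.

Call:
{"op": "send_rows", "data": {"targets": [[[0.02,0.001,0,0,0,0,0.7],[0.045,0.002,0,0,0,0,0.7],[0.07,0.0028,0,0,0,0,0.7],[0.09,0.0028,-0.0007,0,0,0,0.7],[0.11,0.0028,-0.0007,0,0,0,0.7],[0.125,0.0028,-0.0007,0,0,0,0.7],[0.1336,0.0028,-0.0007,0,0,0,0.7],[0.1336,0.0028,-0.0007,0,0,0,0.7],[0.1336,0.0028,-0.0007,0,0,0,0.0],[0.1336,0.0028,-0.0007,0,0,0,0.0],[0.1336,0.0028,-0.0007,0,0,0,0.0],[0.1336,0.0028,-0.0007,0,0,0,0.0]]]}}

```text
t: 3.7
eef_pos: [0.5604, 0.1895, 0.0606]
ee_rot: [0.045, 0.705, -0.045, 0.707]
ft_force: [-0.3, -1.1, 2.0]
opening: 0.0403
```

```bash
python3 -c "
from h import *
plan(.4726,.1986,.09,-7.3)"
```

```text
t 3.7 tcp [0.5604 0.1895 0.0606] open 0.0403 F [-0.3 -1.1  2. ] q6 0.33 toolx [ 0.003  0.    -1.   ] y [0.127 0.992 0.001] z [ 0.992 -0.127  0.002] yawz -7.29
 yaw -7.3 turn [ 0.      0.0004 -0.0001]
 yaw 172.7 turn [-5.e-01  2.e-04  6.e-04]
shift [-0.0395 -0.0028 -0.1175] turn [ 0.      0.0004 -0.0001] dist mm 93.0
```

Call:
{"op": "send_rows", "data": {"targets": [[[0,0,0,0,0,0,0],[-0.008,0,0,0,0,0,0],[-0.022,0,0,0,0,0,0],[-0.036,0,0,0,0,0,0],[-0.044,-0.0005,-0.01,0,0,0,0],[-0.046,-0.001,-0.03,0,0,0,0],[-0.046,-0.0015,-0.055,0,0,0,0],[-0.046,-0.002,-0.08,0,0,0,0],[-0.046,-0.0025,-0.102,0,0,0,0],[-0.046,-0.0028,-0.113,0,0,0,0],[-0.046,-0.0028,-0.1175,0,0,0,0],[-0.046,-0.0028,-0.1175,0,0,0,0]]]}}

```text
t: 4.7
eef_pos: [0.4712, 0.1986, 0.0942]
ee_rot: [0.045, 0.705, -0.045, 0.706]
ft_force: [1.2, 1.2, -1.8]
opening: 0.0404
```

```bash
python3 -c "
from h import *
plan(.4726,.1986,.061,-7.3);p,d=capture('side');save('s2',p)"
```

```text
t 4.7 tcp [0.4712 0.1986 0.0942] open 0.0404 F [ 1.2  1.2 -1.8] q6 0.39 toolx [ 0.001  0.    -1.   ] y [0.126 0.992 0.   ] z [ 0.992 -0.126  0.001] yawz -7.26
 yaw -7.3 turn [ 0.0001  0.0001 -0.    ]
 yaw 172.7 turn [-4.999e-01  1.000e-04  2.000e-04]
shift [0.0442 0.0002 0.0019] turn [ 0.0001  0.0001 -0.    ] dist mm 33.2
```

View pics/s2.png

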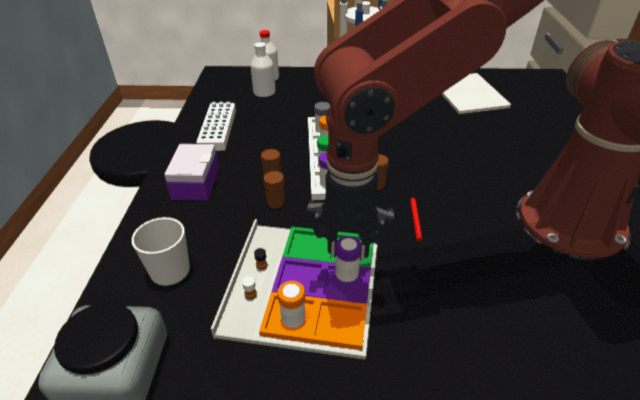

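Call:
{"op": "send_rows", "data": {"targets": [[[0.01,0,0.001,0,0,0,0],[0.022,0,0.0015,0,0,0,0],[0.033,0,0.0015,0,0,0,0],[0.04,0,0.0015,0,0,0,0],[0.044,0,0.0015,0,0,0,0],[0.0455,0,0.0015,0,0,0,0],[0.0455,0,0.0015,0,0,0,0],[0.0455,0,0.0015,0,0,0,0.7],[0.0455,0,0.0015,0,0,0,0.7],[0.0455,0,0.0015,0,0,0,0.7],[0.03,0,0.0015,0,0,0,0.7],[0.0,0,0.0015,0,0,0,0.7]]]}}

```text
t: 5.75
eef_pos: [0.4698, 0.1975, 0.0914]
ee_rot: [0.044, 0.708, -0.046, 0.703]
ft_force: [-0.0, 0.0, -0.7]
opening: 0.0597
```

```bash
python3 -c "
from h import *
plan(.5584,.2693,.145,-7.3)"
```

```text
t 5.75 tcp [0.4698 0.1975 0.0914] open 0.0597 F [-0.   0.  -0.7] q6 0.39 toolx [-0.007 -0.002 -1.   ] y [ 0.127  0.992 -0.003] z [ 0.992 -0.127 -0.007] yawz -7.31
 yaw -7.3 turn [-0.     -0.0011  0.0004]
 yaw 172.7 turn [0.5    0.0007 0.0017]
shift [-0.0725  0.1098  0.1045] turn [-0.     -0.0011  0.0004] dist mm 126.0
```

Call:
{"op": "send_rows", "data": {"targets": [[[-0.03,0,0,0,0,0,0.7],[-0.06,0,0,0,0,0,0.7],[-0.072,0.01,0.01,0,0,0,0.7],[-0.072,0.035,0.033,0,0,0,0.7],[-0.072,0.065,0.062,0,0,0,0.7],[-0.072,0.09,0.086,0,0,0,0.7],[-0.072,0.105,0.1,0,0,0,0.7],[-0.072,0.109,0.104,0,0,0,0.7],[-0.072,0.109,0.104,0,0,0,0.7],[-0.072,0.109,0.104,0,0,0,0.7]]]}}

```text
t: 6.58
eef_pos: [0.5597, 0.2691, 0.1476]
ee_rot: [0.045, 0.706, -0.045, 0.705]
ft_force: [-0.3, 0.2, -0.3]
opening: 0.0597
```

```bash
python3 -c "
from h import *
plan(.5584,.2693,.060,-7.3);
tops('top','t3')"
```

```text
t 6.58 tcp [0.5597 0.2691 0.1476] open 0.0597 F [-0.3  0.2 -0.3] q6 0.46 toolx [-0.001 -0.001 -1.   ] y [ 0.127  0.992 -0.001] z [ 0.992 -0.127 -0.001] yawz -7.29
 yaw -7.3 turn [ 0.     -0.0002  0.0001]
 yaw 172.7 turn [-5.e-01 -2.e-04 -3.e-04]
shift [ 0.1168  0.0002 -0.0016] turn [ 0.     -0.0002  0.0001] dist mm 87.6
[386. 136.] px 253 cent 0.6402 -0.1239 circ 0.6402 -0.1241 0.0215 ztop 0.0718
[351. 142.] px 242 cent 0.6233 -0.0407 circ 0.6234 -0.0405 0.0213 ztop 0.0718
[221. 168.] px 213 cent 0.5581 0.2647 circ 0.5579 0.2681 0.0204 ztop 0.0884
[475. 183.] px 281 cent 0.5307 -0.3325 circ 0.5305 -0.3325 0.0217 ztop 0.0798
[407. 188.] px 267 cent 0.517 -0.174 circ 0.5178 -0.1741 0.0217 ztop 0.08
[446. 189.] px 277 cent 0.5151 -0.264 circ 0.5156 -0.264 0.0215 ztop 0.0795
[378. 190.] px 262 cent 0.5093 -0.1051 circ 0.5093 -0.1054 0.0217 ztop 0.0797
[249. 205.] px 276 cent 0.4712 0.1983 circ 0.4709 0.1984 0.0211 ztop 0.0885
[379. 237.] px 253 cent 0.399 -0.1094 circ 0.3999 -0.1087 0.0215 ztop 0.0717
```

Call:
{"op": "send_rows", "data": {"targets": [[[0.02,0,-0.001,0,0,0,0.7],[0.045,0,-0.0016,0,0,0,0.7],[0.07,0,-0.0016,0,0,0,0.7],[0.09,0,-0.0016,0,0,0,0.7],[0.108,0,-0.0016,0,0,0,0.7],[0.1168,0,-0.0016,0,0,0,0.7],[0.1168,0,-0.0016,0,0,0,0.7],[0.1168,0,-0.0016,0,0,0,0.0],[0.1168,0,-0.0016,0,0,0,0.0],[0.1168,0,-0.0016,0,0,0,0.0],[0.1168,0,-0.0016,0,0,0,0.0],[0.1168,0,-0.0016,0,0,0,0.0]]]}}

```text
t: 7.63
eef_pos: [0.5601, 0.27, 0.0613]
ee_rot: [0.045, 0.705, -0.045, 0.706]
ft_force: [-0.8, -0.5, 2.4]
opening: 0.0404
```

```bash
python3 -c "
from h import *
plan(.483,.2799,.095,-7.3)"
```

```text
t 7.63 tcp [0.5601 0.27   0.0613] open 0.0404 F [-0.8 -0.5  2.4] q6 0.46 toolx [ 0.002  0.001 -1.   ] y [0.127 0.992 0.001] z [ 0.992 -0.127  0.002] yawz -7.29
 yaw -7.3 turn [ 0.      0.0003 -0.0001]
 yaw 172.7 turn [-5.e-01  2.e-04  5.e-04]
shift [-4.510e-02  1.000e-04 -1.036e-01] turn [ 0.      0.0003 -0.0001] dist mm 84.8
```

Call:
{"op": "send_rows", "data": {"targets": [[[-0.008,0,0,0,0,0,0],[-0.022,0,0,0,0,0,0],[-0.036,0,0,0,0,0,0],[-0.044,0,-0.01,0,0,0,0],[-0.046,0,-0.03,0,0,0,0],[-0.046,0,-0.055,0,0,0,0],[-0.046,0,-0.08,0,0,0,0],[-0.046,0,-0.095,0,0,0,0],[-0.046,0,-0.101,0,0,0,0],[-0.046,0,-0.1025,0,0,0,0],[-0.046,0,-0.1025,0,0,0,0]]]}}

```text
t: 8.55
eef_pos: [0.4835, 0.2796, 0.0952]
ee_rot: [0.045, 0.705, -0.045, 0.706]
ft_force: [-0.2, 0.4, -1.0]
opening: 0.0402
```

```bash
python3 -c "
from h import *
plan(.483,.2799,.061,-7.3)"
```

```text
t 8.55 tcp [0.4835 0.2796 0.0952] open 0.0402 F [-0.2  0.4 -1. ] q6 0.53 toolx [ 0.001  0.    -1.   ] y [0.127 0.992 0.001] z [ 0.992 -0.127  0.001] yawz -7.27
 yaw -7.3 turn [ 0.0001  0.0002 -0.0001]
 yaw 172.7 turn [-4.999e-01  1.000e-04  4.000e-04]
shift [ 0.0456  0.0003 -0.0007] turn [ 0.0001  0.0002 -0.0001] dist mm 34.2
```

Call:
{"op": "send_rows", "data": {"targets": [[[0.01,0,0,0,0,0,0],[0.022,0,0,0,0,0,0],[0.033,0,0,0,0,0,0],[0.04,0,0,0,0,0,0],[0.044,0,0,0,0,0,0],[0.0457,0,0,0,0,0,0],[0.0457,0,0,0,0,0,0],[0.0457,0,0,0,0,0,0.7],[0.0457,0,0,0,0,0,0.7],[0.0457,0,0,0,0,0,0.7],[0.03,0,0,0,0,0,0.7],[0.0,0,0,0,0,0,0.7]]]}}

```text
t: 9.55
eef_pos: [0.4802, 0.2782, 0.0921]
ee_rot: [0.044, 0.708, -0.046, 0.703]
ft_force: [-0.1, -1.0, -0.1]
opening: 0.0601
```

Call:
{"op": "send_rows", "data": {"targets": [[[-0.03,0,0,0,0,0,0.7],[-0.07,0,0,0,0,0,0.7],[-0.11,0,0,0,0,0,0.7],[-0.13,0,0,0,0,0,0.7],[-0.13,0,0,0,0,0,0.7]]]}}

```text
t: 9.97
eef_pos: [0.4864, 0.2809, 0.1984]
ee_rot: [0.047, 0.702, -0.043, 0.709]
ft_force: [0.1, -0.4, 1.5]
opening: 0.0599
```

```bash
python3 -c "
from h import *
tops('top','t4')
plan(.5093,-.1053,.17,5.1)"
```

```text
[386. 136.] px 248 cent 0.6405 -0.1239 circ 0.6403 -0.1245 0.0215 ztop 0.0719
[351. 142.] px 249 cent 0.6234 -0.0406 circ 0.6232 -0.0402 0.0215 ztop 0.0717
[475. 183.] px 282 cent 0.5308 -0.3323 circ 0.5307 -0.3321 0.0217 ztop 0.0796
[408. 188.] px 266 cent 0.5167 -0.174 circ 0.517 -0.1739 0.0214 ztop 0.0799
[446. 189.] px 274 cent 0.5145 -0.2637 circ 0.5143 -0.2639 0.0216 ztop 0.08
[378. 190.] px 262 cent 0.5092 -0.1051 circ 0.5089 -0.1053 0.0213 ztop 0.0799
[215. 200.] px 285 cent 0.4809 0.2788 circ 0.4811 0.279 0.0217 ztop 0.0884
[249. 205.] px 275 cent 0.4715 0.1981 circ 0.4711 0.1978 0.0215 ztop 0.0884
[379. 237.] px 251 cent 0.3991 -0.1094 circ 0.3993 -0.1098 0.0214 ztop 0.072
t 10.02 tcp [0.4849 0.2803 0.1955] open 0.0598 F [-0.2 -0.3 -0.2] q6 0.53 toolx [ 0.006  0.003 -1.   ] y [0.127 0.992 0.003] z [ 0.992 -0.127  0.006] yawz -7.29
 yaw 5.1 turn [-0.0344  0.0009 -0.0004]
 yaw 185.1 turn [ 0.4656 -0.0006 -0.0014]
shift [ 0.0329 -0.5059  0.0973] turn [-0.0344  0.0009 -0.0004] dist mm 387.2
```

Call:
{"op": "send_rows", "data": {"targets": [[[0,-0.03,0.006,0,0,0,0.7],[0,-0.08,0.015,0,0,0,0.7],[0,-0.13,0.025,0,0,0,0.7],[0,-0.185,0.036,0,0,0,0.7],[0,-0.24,0.047,0,0,0,0.7],[0.005,-0.295,0.057,0,0,0,0.7],[0.01,-0.35,0.068,0,0,0,0.7],[0.015,-0.4,0.078,0,0,0,0.7],[0.02,-0.45,0.088,0,0,0,0.7],[0.025,-0.485,0.094,0,0,0,0.7],[0.033,-0.502,0.097,0,0,0,0.7],[0.034,-0.5058,0.0985,0,0,0,0.7]]]}}

```text
t: 11.02
eef_pos: [0.5062, -0.1078, 0.1639]
ee_rot: [0.047, 0.707, -0.046, 0.704]
ft_force: [0.4, 0.1, 0.6]
opening: 0.0595
```

Call:
{"op": "send_rows", "data": {"targets": [[[0,0,0,0,0,0,0.7],[0,0,0,0,0,0,0.7]]]}}

```text
t: 11.18
eef_pos: [0.5074, -0.1049, 0.1657]
ee_rot: [0.045, 0.706, -0.044, 0.705]
ft_force: [0.5, 0.0, -0.1]
opening: 0.0598
```

```bash
python3 -c "
from h import *
plan(.5103,-.1053,.0525,-7.3)"
```

```text
t 11.18 tcp [ 0.5074 -0.1049  0.1657] open 0.0598 F [ 0.5  0.  -0.1] q6 -0.21 toolx [-0.002  0.002 -1.   ] y [0.126 0.992 0.001] z [ 0.992 -0.126 -0.002] yawz -7.26
 yaw -7.3 turn [ 0.0001 -0.0003 -0.0002]
 yaw 172.7 turn [-4.999e-01  3.000e-04 -5.000e-04]
shift [ 0.1509 -0.0003  0.0042] turn [ 0.0001 -0.0003 -0.0002] dist mm 113.2
```

Call:
{"op": "send_rows", "data": {"targets": [[[0.025,0,0.002,0,0,0,0.7],[0.055,0,0.004,0,0,0,0.7],[0.085,0,0.004,0,0,0,0.7],[0.115,0,0.004,0,0,0,0.7],[0.135,0,0.004,0,0,0,0.7],[0.147,0,0.004,0,0,0,0.7],[0.15,0,0.004,0,0,0,0.7],[0.15,0,0.004,0,0,0,0.0],[0.15,0,0.004,0,0,0,0.0],[0.15,0,0.004,0,0,0,0.0],[0.15,0,0.004,0,0,0,0.0],[0.15,0,0.004,0,0,0,0.0]]]}}

```text
t: 12.18
eef_pos: [0.5118, -0.1068, 0.0551]
ee_rot: [0.045, 0.705, -0.045, 0.706]
ft_force: [0.3, 1.5, 0.8]
opening: 0.0403
```

```bash
python3 -c "
from h import *
plan(.554,.1884,.165,-7.3)"
```

```text
t 12.18 tcp [ 0.5118 -0.1068  0.0551] open 0.0403 F [0.3 1.5 0.8] q6 -0.21 toolx [ 0.002 -0.    -1.   ] y [ 0.127  0.992 -0.   ] z [ 0.992 -0.127  0.002] yawz -7.3
 yaw -7.3 turn [-0.      0.0003  0.    ]
 yaw 172.7 turn [ 5.e-01  1.e-04 -5.e-04]
shift [-0.1466  0.3976  0.006 ] turn [-0.      0.0003  0.    ] dist mm 317.8
```

Call:
{"op": "send_rows", "data": {"targets": [[[-0.008,0,0,0,0,0,0],[-0.025,0,0,0,0,0,0],[-0.05,0,0,0,0,0,0],[-0.08,0,0,0,0,0,0],[-0.11,0,0,0,0,0,0],[-0.135,0.01,0,0,0,0,0],[-0.145,0.03,0,0,0,0,0],[-0.147,0.06,0.001,0,0,0,0],[-0.147,0.095,0.0015,0,0,0,0],[-0.147,0.135,0.002,0,0,0,0],[-0.147,0.175,0.003,0,0,0,0],[-0.147,0.215,0.003,0,0,0,0]]]}}

```text
t: 13.18
eef_pos: [0.5337, 0.0541, 0.1649]
ee_rot: [0.045, 0.705, -0.045, 0.706]
ft_force: [0.4, -0.2, -1.2]
opening: 0.0404
```

Call:
{"op": "send_rows", "data": {"targets": [[[0,0.04,0,0,0,0,0],[0,0.08,0.001,0,0,0,0],[0,0.115,0.0015,0,0,0,0],[0,0.145,0.002,0,0,0,0],[0,0.167,0.003,0,0,0,0],[0,0.179,0.003,0,0,0,0],[0,0.1826,0.003,0,0,0,0],[0,0.1826,0.003,0,0,0,0],[0,0.1826,0.003,0,0,0,0]]]}}

```text
t: 13.93
eef_pos: [0.5532, 0.1877, 0.1643]
ee_rot: [0.045, 0.706, -0.045, 0.705]
ft_force: [0.3, -0.4, -1.5]
opening: 0.0403
```

```bash
python3 -c "
from h import *
plan(.554,.1884,.063,-7.3);p,d=capture('side');save('s3',p)"
```

```text
t 13.93 tcp [0.5532 0.1877 0.1643] open 0.0403 F [ 0.3 -0.4 -1.5] q6 0.34 toolx [-0.001 -0.001 -1.   ] y [ 0.127  0.992 -0.001] z [ 0.992 -0.127 -0.   ] yawz -7.32
 yaw -7.3 turn [-0.0001 -0.0001  0.0001]
 yaw 172.7 turn [4.999e-01 2.000e-04 1.000e-04]
shift [0.1351 0.0012 0.001 ] turn [-0.0001 -0.0001  0.0001] dist mm 101.3
```

View pics/s3.png

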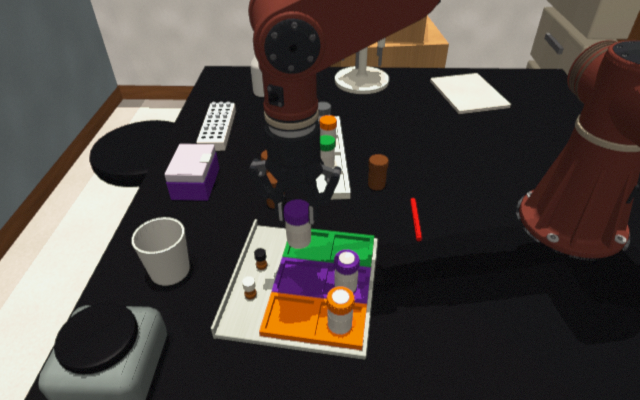

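The side view shows the new purple jar held upright at (298,225) above its back bay. The old jars stand in their front bays at (346,268) and (340,310). I'm lowering the jar.

Call:
{"op": "send_rows", "data": {"targets": [[[0.02,0.001,0.001,0,0,0,0],[0.045,0.001,0.001,0,0,0,0],[0.07,0.001,0.001,0,0,0,0],[0.095,0.001,0.001,0,0,0,0],[0.115,0.001,0.001,0,0,0,0],[0.127,0.001,0.001,0,0,0,0],[0.133,0.001,0.001,0,0,0,0],[0.135,0.001,0.001,0,0,0,0],[0.135,0.001,0.001,0,0,0,0],[0.135,0.001,0.001,0,0,0,0]]]}}

```text
t: 14.82
eef_pos: [0.5552, 0.1892, 0.0641]
ee_rot: [0.045, 0.705, -0.045, 0.706]
ft_force: [0.1, 0.9, -1.1]
opening: 0.0402
```

Call:
{"op": "send_rows", "data": {"targets": [[[0,0,0,0,0,0,0.7],[0,0,0,0,0,0,0.7],[0,0,0,0,0,0,0.7],[-0.02,0,0,0,0,0,0.7],[-0.05,0,0,0,0,0,0.7],[-0.09,0,0,0,0,0,0.7],[-0.12,0,0,0,0,0,0.7],[-0.135,0,0,0,0,0,0.7],[-0.135,0,0,0,0,0,0.7]]]}}

```text
t: 15.57
eef_pos: [0.557, 0.1899, 0.1686]
ee_rot: [0.046, 0.703, -0.044, 0.708]
ft_force: [1.2, -0.2, 0.8]
opening: 0.0598
```

```bash
python3 -c "
from h import *
plan(.5155,-.2638,.16,-7.3)"
```

```text
t 15.57 tcp [0.557  0.1899 0.1686] open 0.0598 F [ 1.2 -0.2  0.8] q6 0.34 toolx [ 0.008  0.002 -1.   ] y [0.127 0.992 0.003] z [ 0.992 -0.127  0.008] yawz -7.29
 yaw -7.3 turn [ 0.      0.0012 -0.0004]
 yaw 172.7 turn [-0.5     0.0007  0.0019]
shift [ 0.01   -0.6071  0.0217] turn [ 0.      0.0012 -0.0004] dist mm 455.7
```

Call:
{"op": "send_rows", "data": {"targets": [[[0,-0.03,0.001,0,0,0,0.7],[0,-0.08,0.003,0,0,0,0.7],[0,-0.135,0.005,0,0,0,0.7],[0,-0.19,0.007,0,0,0,0.7],[0,-0.245,0.009,0,0,0,0.7],[0,-0.3,0.011,0,0,0,0.7],[0,-0.355,0.013,0,0,0,0.7],[0,-0.41,0.015,0,0,0,0.7],[0,-0.46,0.017,0,0,0,0.7],[0,-0.51,0.019,0,0,0,0.7],[0,-0.55,0.02,0,0,0,0.7],[0,-0.585,0.021,0,0,0,0.7]]]}}

```text
t: 16.57
eef_pos: [0.5125, -0.2498, 0.1623]
ee_rot: [0.046, 0.707, -0.045, 0.705]
ft_force: [0.2, -0.1, -0.4]
opening: 0.0599
```

Call:
{"op": "send_rows", "data": {"targets": [[[0,-0.018,0.0007,0,0,0,0.7],[0,-0.022,0.0007,0,0,0,0.7],[0,-0.022,0.0007,0,0,0,0.7],[0,-0.022,0.0007,0,0,0,0.7]]]}}

```text
t: 16.9
eef_pos: [0.5123, -0.2629, 0.1635]
ee_rot: [0.045, 0.706, -0.044, 0.705]
ft_force: [0.2, 0.2, 0.2]
opening: 0.0599
```

```bash
python3 -c "
from h import *
plan(.5155,-.2638,.0525,-7.3);tops('top','t5')"
```

```text
t 16.9 tcp [ 0.5123 -0.2629  0.1635] open 0.0599 F [0.2 0.2 0.2] q6 -0.47 toolx [-0.001  0.002 -1.   ] y [0.126 0.992 0.002] z [ 0.992 -0.126 -0.002] yawz -7.26
 yaw -7.3 turn [ 0.0001 -0.0002 -0.0003]
 yaw 172.7 turn [-4.999e-01  4.000e-04 -4.000e-04]
shift [ 0.1479 -0.0009  0.0046] turn [ 0.0001 -0.0002 -0.0003] dist mm 111.0
[386. 136.] px 248 cent 0.6404 -0.1237 circ 0.6402 -0.1242 0.0214 ztop 0.072
[351. 142.] px 247 cent 0.6233 -0.0408 circ 0.6235 -0.041 0.0214 ztop 0.0719
[253. 170.] px 271 cent 0.553 0.1896 circ 0.5529 0.1896 0.0215 ztop 0.0879
[407. 188.] px 268 cent 0.5166 -0.1737 circ 0.5164 -0.1736 0.0215 ztop 0.0798
[446. 189.] px 274 cent 0.5145 -0.2637 circ 0.515 -0.2637 0.0215 ztop 0.0798
[215. 200.] px 282 cent 0.4811 0.2785 circ 0.4805 0.2792 0.0218 ztop 0.0885
[249. 205.] px 275 cent 0.4713 0.1985 circ 0.4709 0.1983 0.0215 ztop 0.0887
[379. 237.] px 250 cent 0.3989 -0.1092 circ 0.3985 -0.1091 0.0212 ztop 0.0719
```

Call:
{"op": "send_rows", "data": {"targets": [[[0.025,-0.0005,0.002,0,0,0,0.7],[0.055,-0.001,0.0045,0,0,0,0.7],[0.085,-0.001,0.0045,0,0,0,0.7],[0.112,-0.001,0.0045,0,0,0,0.7],[0.132,-0.001,0.0045,0,0,0,0.7],[0.144,-0.001,0.0045,0,0,0,0.7],[0.148,-0.001,0.0045,0,0,0,0.7],[0.148,-0.001,0.0045,0,0,0,0.0],[0.148,-0.001,0.0045,0,0,0,0.0],[0.148,-0.001,0.0045,0,0,0,0.0],[0.148,-0.001,0.0045,0,0,0,0.0],[0.148,-0.001,0.0045,0,0,0,0.0]]]}}

```text
t: 17.95
eef_pos: [0.5163, -0.266, 0.0543]
ee_rot: [0.045, 0.705, -0.045, 0.706]
ft_force: [0.3, -0.1, -1.2]
opening: 0.0403
```

```bash
python3 -c "
from h import *
plan(.5640,.2695,.165,-7.3)"
```

```text
t 17.95 tcp [ 0.5163 -0.266   0.0543] open 0.0403 F [ 0.3 -0.1 -1.2] q6 -0.47 toolx [ 0.001 -0.001 -1.   ] y [ 0.127  0.992 -0.001] z [ 0.992 -0.127  0.001] yawz -7.3
 yaw -7.3 turn [0.     0.0002 0.0001]
 yaw 172.7 turn [-5.e-01 -2.e-04  4.e-04]
shift [-0.1482  0.7161 -0.0275] turn [0.     0.0002 0.0001] dist mm 548.9
```

Call:
{"op": "send_rows", "data": {"targets": [[[-0.008,0,0,0,0,0,0],[-0.025,0,0,0,0,0,0],[-0.05,0,0,0,0,0,0],[-0.08,0,0,0,0,0,0],[-0.11,0,0,0,0,0,0],[-0.135,0.01,0,0,0,0,0],[-0.146,0.03,-0.001,0,0,0,0],[-0.149,0.06,-0.002,0,0,0,0],[-0.149,0.1,-0.004,0,0,0,0],[-0.149,0.145,-0.006,0,0,0,0],[-0.149,0.19,-0.007,0,0,0,0],[-0.149,0.235,-0.009,0,0,0,0]]]}}

```text
t: 18.95
eef_pos: [0.531, -0.0876, 0.1654]
ee_rot: [0.045, 0.706, -0.045, 0.706]
ft_force: [0.9, 0.5, -1.4]
opening: 0.0398
```

Call:
{"op": "send_rows", "data": {"targets": [[[0,0.045,-0.002,0,0,0,0],[0,0.09,-0.003,0,0,0,0],[0,0.135,-0.005,0,0,0,0],[0,0.18,-0.007,0,0,0,0],[0,0.225,-0.009,0,0,0,0],[0,0.27,-0.01,0,0,0,0],[0,0.315,-0.012,0,0,0,0],[0,0.36,-0.014,0,0,0,0],[0,0.4,-0.015,0,0,0,0],[0,0.435,-0.017,0,0,0,0],[0,0.46,-0.018,0,0,0,0],[0,0.475,-0.0185,0,0,0,0]]]}}

```text
t: 19.95
eef_pos: [0.5619, 0.2682, 0.1653]
ee_rot: [0.044, 0.706, -0.044, 0.706]
ft_force: [-1.2, 0.1, -2.0]
opening: 0.0403
```

Call:
{"op": "send_rows", "data": {"targets": [[[0,0.005,0,0,0,0,0],[0,0.006,0,0,0,0,0],[0,0.006,0,0,0,0,0]]]}}

```text
t: 20.2
eef_pos: [0.5632, 0.2691, 0.165]
ee_rot: [0.045, 0.706, -0.045, 0.705]
ft_force: [-0.9, -0.7, -0.3]
opening: 0.0398
```

```bash
python3 -c "
from h import *
plan(.5640,.2685,.0625,-7.3);p,d=capture('side');save('s4',p)"
```

```text
t 20.2 tcp [0.5632 0.2691 0.165 ] open 0.0398 F [-0.9 -0.7 -0.3] q6 0.46 toolx [-0.001 -0.001 -1.   ] y [ 0.127  0.992 -0.001] z [ 0.992 -0.127 -0.001] yawz -7.31
 yaw -7.3 turn [-0.     -0.0001  0.0001]
 yaw 172.7 turn [5.e-01 2.e-04 1.e-04]
shift [ 0.1366 -0.0005  0.0012] turn [-0.     -0.0001  0.0001] dist mm 102.5
```

View pics/s4.png

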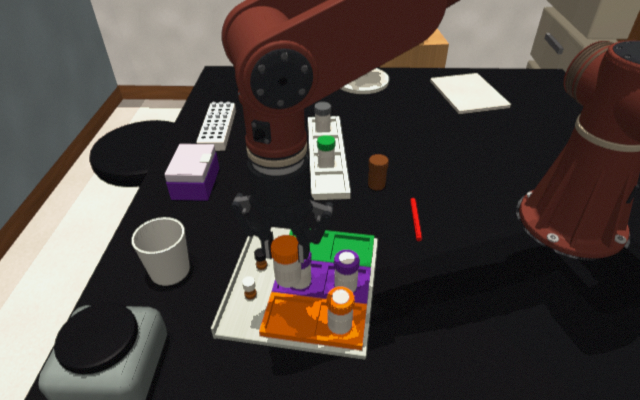

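The new orange jar hangs upright at (286,262) above its back bay. The grey jar at (322,116) and the green jar at (327,150) still stand in the carrier. I'm lowering the orange jar.

Call:
{"op": "send_rows", "data": {"targets": [[[0.02,0,0.001,0,0,0,0],[0.045,0,0.001,0,0,0,0],[0.07,0,0.001,0,0,0,0],[0.095,0,0.001,0,0,0,0],[0.115,0,0.001,0,0,0,0],[0.127,0,0.001,0,0,0,0],[0.134,0,0.001,0,0,0,0],[0.1365,0,0.001,0,0,0,0],[0.1365,0,0.001,0,0,0,0],[0.1365,0,0.001,0,0,0,0]]]}}

```text
t: 21.08
eef_pos: [0.5653, 0.2697, 0.0639]
ee_rot: [0.045, 0.705, -0.045, 0.706]
ft_force: [0.3, -0.2, -0.2]
opening: 0.0403
```

Call:
{"op": "send_rows", "data": {"targets": [[[0,0,0,0,0,0,0.7],[0,0,0,0,0,0,0.7],[0,0,0,0,0,0,0.7],[-0.02,0,0,0,0,0,0.7],[-0.05,0,0,0,0,0,0.7],[-0.09,0,0,0,0,0,0.7],[-0.12,0,0,0,0,0,0.7],[-0.135,0,0,0,0,0,0.7],[-0.135,0,0,0,0,0,0.7],[-0.135,0,0,0,0,0,0.7]]]}}

```text
t: 21.92
eef_pos: [0.5645, 0.2697, 0.1644]
ee_rot: [0.045, 0.705, -0.045, 0.706]
ft_force: [-0.8, -0.9, -0.1]
opening: 0.06
```

```bash
python3 -c "
from h import *
plan(.5177,-.1738,.16,-7.3)"
```

```text
t 21.92 tcp [0.5645 0.2697 0.1644] open 0.06 F [-0.8 -0.9 -0.1] q6 0.46 toolx [ 0.001  0.    -1.   ] y [0.127 0.992 0.001] z [ 0.992 -0.127  0.001] yawz -7.29
 yaw -7.3 turn [ 0.      0.0002 -0.0001]
 yaw 172.7 turn [-5.e-01  1.e-04  3.e-04]
shift [ 0.0056 -0.5945  0.0131] turn [ 0.      0.0002 -0.0001] dist mm 446.0
```

Call:
{"op": "send_rows", "data": {"targets": [[[0,-0.03,0.001,0,0,0,0.7],[0,-0.08,0.002,0,0,0,0.7],[0,-0.135,0.003,0,0,0,0.7],[0,-0.19,0.004,0,0,0,0.7],[0,-0.245,0.006,0,0,0,0.7],[0,-0.3,0.007,0,0,0,0.7],[0,-0.355,0.008,0,0,0,0.7],[0,-0.41,0.01,0,0,0,0.7],[0,-0.46,0.011,0,0,0,0.7],[0,-0.51,0.012,0,0,0,0.7],[0,-0.55,0.013,0,0,0,0.7],[0,-0.58,0.013,0,0,0,0.7]]]}}

```text
t: 22.92
eef_pos: [0.5165, -0.1652, 0.1613]
ee_rot: [0.046, 0.707, -0.045, 0.704]
ft_force: [-0.2, -0.4, -0.1]
opening: 0.0599
```

Call:
{"op": "send_rows", "data": {"targets": [[[0,-0.012,0,0,0,0,0.7],[0,-0.0145,0,0,0,0,0.7],[0,-0.0145,0,0,0,0,0.7],[0,-0.0145,0,0,0,0,0.7]]]}}

```text
t: 23.25
eef_pos: [0.5169, -0.1724, 0.163]
ee_rot: [0.045, 0.706, -0.044, 0.705]
ft_force: [0.7, 0.1, -0.3]
opening: 0.0598
```

```bash
python3 -c "
from h import *
plan(.5177,-.1738,.0525,-7.3);tops('top','t6')"
```

```text
t 23.25 tcp [ 0.5169 -0.1724  0.163 ] open 0.0598 F [ 0.7  0.1 -0.3] q6 -0.32 toolx [-0.002  0.002 -1.   ] y [0.126 0.992 0.001] z [ 0.992 -0.126 -0.002] yawz -7.25
 yaw -7.3 turn [ 0.0001 -0.0003 -0.0002]
 yaw 172.7 turn [-4.999e-01  4.000e-04 -5.000e-04]
shift [ 0.1473 -0.0019  0.0015] turn [ 0.0001 -0.0003 -0.0002] dist mm 110.5
[386. 136.] px 249 cent 0.64 -0.124 circ 0.6402 -0.1245 0.0214 ztop 0.0717
[351. 142.] px 246 cent 0.6233 -0.0409 circ 0.6231 -0.041 0.0209 ztop 0.0718
[219. 165.] px 278 cent 0.5634 0.2699 circ 0.5634 0.2701 0.0215 ztop 0.0881
[253. 170.] px 270 cent 0.553 0.1897 circ 0.5529 0.1895 0.0214 ztop 0.0883
[402. 186.] px 71 cent 0.5224 -0.1612 circ 0.5207 -0.1651 0.018 ztop 0.0797
[215. 200.] px 285 cent 0.4809 0.279 circ 0.4812 0.2793 0.0215 ztop 0.0885
[249. 205.] px 275 cent 0.4715 0.1985 circ 0.4715 0.1987 0.0211 ztop 0.0884
[377. 237.] px 186 cent 0.4008 -0.1049 circ 0.3992 -0.1086 0.0207 ztop 0.0718
```

New orange sits at (.5634,.2699), on its target. Next is green.

Call:
{"op": "send_rows", "data": {"targets": [[[0.025,-0.0005,0.001,0,0,0,0.7],[0.055,-0.001,0.0015,0,0,0,0.7],[0.085,-0.001,0.0015,0,0,0,0.7],[0.112,-0.001,0.0015,0,0,0,0.7],[0.132,-0.001,0.0015,0,0,0,0.7],[0.144,-0.001,0.0015,0,0,0,0.7],[0.147,-0.001,0.0015,0,0,0,0.7],[0.147,-0.001,0.0015,0,0,0,0.0],[0.147,-0.001,0.0015,0,0,0,0.0],[0.147,-0.001,0.0015,0,0,0,0.0],[0.147,-0.001,0.0015,0,0,0,0.0],[0.147,-0.001,0.0015,0,0,0,0.0]]]}}

```text
t: 24.3
eef_pos: [0.5189, -0.1751, 0.0546]
ee_rot: [0.045, 0.705, -0.045, 0.706]
ft_force: [0.5, 0.1, 0.6]
opening: 0.0404
```

```bash
python3 -c "
from h import *
plan(.4632,.1172,.165,-7.3)"
```

```text
t 24.3 tcp [ 0.5189 -0.1751  0.0546] open 0.0404 F [0.5 0.1 0.6] q6 -0.33 toolx [ 0.001 -0.001 -1.   ] y [ 0.127  0.992 -0.   ] z [ 0.992 -0.127  0.001] yawz -7.3
 yaw -7.3 turn [-0.      0.0002  0.0001]
 yaw 172.7 turn [ 5.e-01  1.e-04 -4.e-04]
shift [-0.1476  0.377  -0.123 ] turn [-0.      0.0002  0.0001] dist mm 317.3
```

Call:
{"op": "send_rows", "data": {"targets": [[[-0.008,0,0,0,0,0,0],[-0.025,0,0,0,0,0,0],[-0.05,0,0,0,0,0,0],[-0.08,0,0,0,0,0,0],[-0.11,0,0,0,0,0,0],[-0.135,0.01,-0.003,0,0,0,0],[-0.146,0.03,-0.01,0,0,0,0],[-0.148,0.06,-0.02,0,0,0,0],[-0.148,0.095,-0.031,0,0,0,0],[-0.148,0.135,-0.044,0,0,0,0],[-0.148,0.175,-0.057,0,0,0,0],[-0.148,0.215,-0.07,0,0,0,0]]]}}

```text
t: 25.3
eef_pos: [0.4867, -0.0071, 0.1663]
ee_rot: [0.045, 0.705, -0.045, 0.706]
ft_force: [0.5, -0.6, -1.0]
opening: 0.04
```

Call:
{"op": "send_rows", "data": {"targets": [[[0,0.04,-0.013,0,0,0,0],[0,0.075,-0.024,0,0,0,0],[0,0.107,-0.035,0,0,0,0],[0,0.134,-0.044,0,0,0,0],[0,0.151,-0.05,0,0,0,0],[0,0.16,-0.0525,0,0,0,0],[0,0.162,-0.053,0,0,0,0],[0,0.162,-0.053,0,0,0,0],[0,0.162,-0.053,0,0,0,0]]]}}

```text
t: 26.05
eef_pos: [0.4632, 0.1167, 0.1652]
ee_rot: [0.045, 0.705, -0.045, 0.706]
ft_force: [-0.4, 0.4, -0.9]
opening: 0.0409
```

```bash
python3 -c "
from h import *
plan(.4632,.1172,.0626,-7.3);p,d=capture('side');save('s5',p)"
```

```text
t 26.05 tcp [0.4632 0.1167 0.1652] open 0.0409 F [-0.4  0.4 -0.9] q6 0.23 toolx [ 0.001 -0.    -1.   ] y [ 0.127  0.992 -0.   ] z [ 0.992 -0.127  0.001] yawz -7.32
 yaw -7.3 turn [-0.0001  0.0001  0.0001]
 yaw 172.7 turn [ 4.999e-01  1.000e-04 -2.000e-04]
shift [ 0.1368  0.0007 -0.0002] turn [-0.0001  0.0001  0.0001] dist mm 102.6
```

View pics/s5.png

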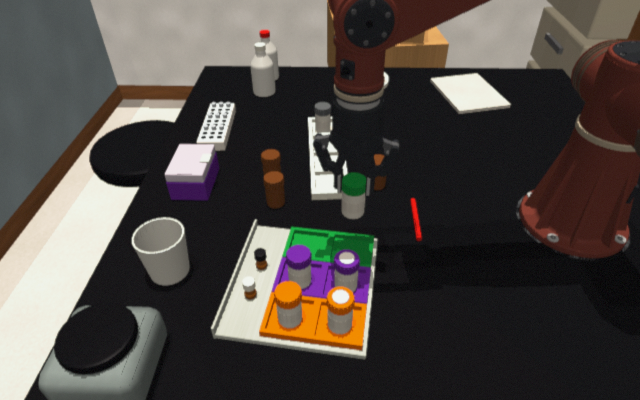

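The green jar is held upright at (353,195) above its front bay, and the four purple and orange jars stand in the right bays. I'm lowering it.

Call:
{"op": "send_rows", "data": {"targets": [[[0.02,0.0005,0,0,0,0,0],[0.045,0.0005,0,0,0,0,0],[0.07,0.0005,0,0,0,0,0],[0.095,0.0005,0,0,0,0,0],[0.115,0.0005,0,0,0,0,0],[0.127,0.0005,0,0,0,0,0],[0.134,0.0005,0,0,0,0,0],[0.1367,0.0005,0,0,0,0,0],[0.1367,0.0005,0,0,0,0,0],[0.1367,0.0005,0,0,0,0,0]]]}}

```text
t: 26.93
eef_pos: [0.4639, 0.1176, 0.0631]
ee_rot: [0.045, 0.705, -0.045, 0.706]
ft_force: [0.2, -0.4, -1.0]
opening: 0.0404
```

Call:
{"op": "send_rows", "data": {"targets": [[[0,0,0,0,0,0,0.7],[0,0,0,0,0,0,0.7],[0,0,0,0,0,0,0.7],[-0.02,0,0,0,0,0,0.7],[-0.05,0,0,0,0,0,0.7],[-0.09,0,0,0,0,0,0.7],[-0.13,0,0,0,0,0,0.7],[-0.17,-0.03,0,0,0,0,0.7],[-0.2,-0.07,0,0,0,0,0.7],[-0.2,-0.11,0,0,0,0,0.7],[-0.2,-0.14,0,0,0,0,0.7],[-0.2,-0.14,0,0,0,0,0.7]]]}}

```text
t: 27.93
eef_pos: [0.4497, 0.0106, 0.2135]
ee_rot: [0.045, 0.705, -0.047, 0.707]
ft_force: [-0.2, -0.6, -0.6]
opening: 0.0597
```

Run:
```python
from h import *
p,d,P=tops('top','t7')
p,d=capture('side');save('s6',p);s=sense();print(s['t'],s['eef_pos'],s['ft_force'])
```

```text
[387. 136.] px 250 cent 0.6403 -0.1239 circ 0.6405 -0.1244 0.0215 ztop 0.0717
[351. 142.] px 248 cent 0.6235 -0.0408 circ 0.6236 -0.0415 0.0214 ztop 0.0718
[219. 165.] px 279 cent 0.5635 0.2696 circ 0.5634 0.2695 0.0216 ztop 0.088
[253. 170.] px 272 cent 0.5529 0.1898 circ 0.5529 0.1896 0.0215 ztop 0.0876
[475. 183.] px 283 cent 0.531 -0.3323 circ 0.5308 -0.3321 0.0218 ztop 0.0797
[215. 200.] px 285 cent 0.4809 0.2788 circ 0.4807 0.2792 0.0217 ztop 0.0882
[249. 205.] px 275 cent 0.471 0.1986 circ 0.4712 0.1987 0.021 ztop 0.0882
[282. 209.] px 228 cent 0.4629 0.1192 circ 0.4629 0.1175 0.0213 ztop 0.0883
[381. 238.] px 213 cent 0.3986 -0.1121 circ 0.3995 -0.1099 0.0211 ztop 0.0717
28.0333 [0.44947191 0.01327179 0.21246576] [ 0.15723324 -0.03734426  0.24175512]
```

View pics/s6.png

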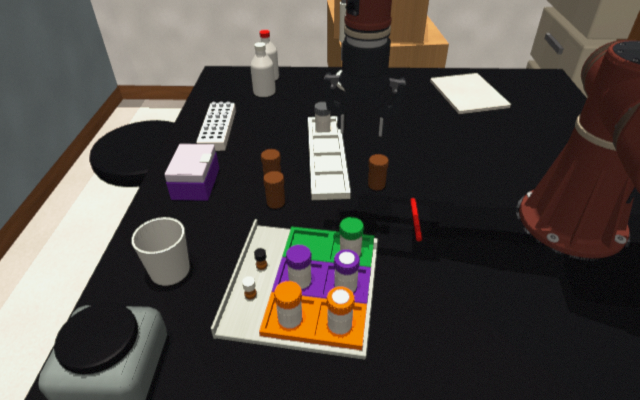

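View pics/t7.png

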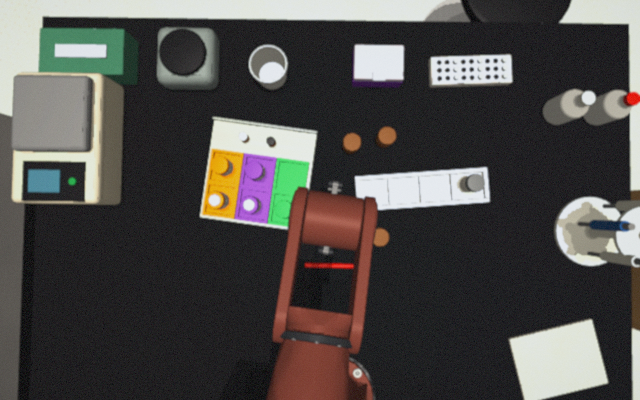

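All five jars stand in their bays, within about 2 mm of the targets and with cap tops at .088. The grey jar at (475,183) in the top view hasn't moved, and the arm is clear of everything. I'm handing in.

```bash
python3 -c "
from bench import *
print(close_job())"
```

```text
the job is handed in; nothing more can be done
None
```

The rack is restocked and the job is handed in, with the robot's clock at about 28 s of the 120 s allowed. Both older jars (purple and orange) went from the back bay to the front bay. I then stood the new purple and new orange jars behind them in the back bays, and put the new green jar in its front bay.

My last checks, from the top and side cameras:
- **Position:** all five jars are within about 2.5 mm of their bay centres, against 15 mm allowed.
- **Height:** cap tops are at about 88 mm, which means the jars stand flat on the rack floor. The side view shows them upright.
- **Grey jar:** it is within 1 mm of where it started, in its bay of the carrier.
- **Other things:** the three brown look-alikes are where they were (under 1 mm; one was partly hidden by the arm in the last view). The gripper was clear of everything, and forces stayed at a few newtons in every reading.

No check failed. The early network search gave some wrong hits: it labelled the brown jars as new purple, and the green jar once as orange. I went by cap colours in the pictures and jar heights from the depth images instead. I did not measure tilt or speed directly, and the hand-in gave no verdict.

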